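# Hold the sprung caddy lid at the fifty-degree mark

## Robot

A 6-joint arm with a two-finger parallel gripper is mounted at the origin on the work surface. World frame = base frame: x ahead of the robot, y to its left, z up, the work surface at z = 0. Lengths are in m, angles in rad, forces in N, time in s.
With the tool pointing down it reaches from about 0.35 to 0.975 m from the base axis. Payload 4.9 kg.
Tool frame: the origin (TCP) lies on the centre line of the jaws, within the pads' length; the fingertips stand 14 mm ahead of it and the grasp point (between the pads) lies 5 mm behind it; z points along the fingers, y is the line along which they close (so a half turn about z gives the same grasp; the last joint's range is limited). The gripper opens to 85 mm and grips with 20 to 120 N. Pads are 22 mm wide; open, the fingers measure 114 mm over their backs; the gripper's body (76 mm by 85 mm) begins 54 mm behind the grasp point. The pads swing forward as they close: fully open they stand 13 mm farther back than shut.
Start: joints at [-1.362, 0.053, 1.613, -0, 1.476, -0.119], TCP at [0.201, -0.592, 0.245] pointing down, gripper open.
Joint ranges: [-3.01, 3.01], [-1.01, 2.22], [0.06, 2.58], [-1.02, 4.17], [0.09, 2.62], [-3.14, 3.14]. Speed limits (rad/s): [2.57, 2.57, 3.14, 3.14, 3.14, 3.14].

## Interface

Orientations are given as a unit quaternion [w, x, y, z].
In Python, from plant import * gives the robot as it stands.
- The arm moves only by the tool send_rows, never from a script. Its argument "steps" is a list of rows, each an object with "translation": the shift along the tool's x, y, z in cm, a list of three; "delta_rot": the turn, a rotation vector about the tool's x, y, z in rad, a list of three; "jaw": the finger opening in cm, from 0 to 8.54. In form: [{"translation": [dx, dy, dz], "delta_rot": [rx, ry, rz], "jaw": jaw}, ...]. A call has exactly 8 rows; each row is the pose to reach, as a shift and turn from the pose commanded when the call began, along the tool's axes at that moment; what a row does not reach only later rows make up. A row lasts 1/10 s, in which the tool goes at most 50 mm and 8.59 degrees, less where a joint would pass 70% of its speed; a pose out of reach is approached as far as the arm can. A call with a gripper value outside its range is refused whole. The fingers move at their own pace and stop on an object; the grip force is fixed at half the most. Time passes only in rows, so rows that repeat a pose let the fingers close, or fill a call up. It gives the time, the measured TCP pose, the force, the opening and the grip force at its end, in the units of the state.
- state(): the state, without advancing time (a new reading comes with each control period).
- grab_frame(name): name is "scene" or "top" or "wrist"; returns a dict with "pixels" (400x640x3 uint8, blue, green, red), "range_z" (400x640 float32, m along the optical axis (not along the pixel's ray), 0 where there is no reading), "fx", "fy", "cx", "cy" (pixels), "rvec" (rotation vector, rad) and "tvec" (3), from world to camera coordinates, as OpenCV has them. Camera axes: x right, y down, z forward; pixel columns grow to the right and rows downward; lengths in m; the calibration is good to about 2 mm. A picture is of the moment at which its call begins.
- job_done(): hands the job in; it is judged then, once.
The state is a dict: "time": time; "joint_pos": joint angles; "joint_vel": joint speeds; "joint_efforts": joint torques, N m; "tool_pos": TCP position; "tool_rot": TCP orientation; "contact_force": force on the tool from outside, world axes, zero at the start; "ft_torque": the same for the moment, N m; "gripper_width": opening from 0.0 (shut) to 1.0 (fully open); "grasp_force": force on a finger pad.
Only numpy, scipy, OpenCV 4.12 (cv2) and the standard library are available. Lean on these libraries where they do the work, as an engineer would, in place of code of your own. Each camera call takes 0.05 s, during which the arm holds its last target. There are 200 camera calls.

## Task

I need to see into the aluminium feed caddy: slide its red catch fully aside to free the lid, then lift the lid by its yellow tab to 50 degrees open, where its black edge strip lines up with the red mark on the white quadrant. The lid springs shut by itself, so keep hold of the tab and finish while holding the lid still at that angle; leave the other things on the bench where they are.

Things in the scene. Friction and masses are not known exactly. Their poses are not given: they have to be found in the camera images.
- caddy: Fixed aluminium caddy, 180 (x) x 220 (y) x 100 mm high, origin at the centre of its underside. Its x runs from the front (tab, catch) to the hinge side, y to the left seen from the robot, z up. The lid, 10 mm thick, top at 110 mm, covers it. A ledge with the catch juts 45 mm from the front wall (y 20 to 115 mm, top at 86 mm).
- angle_mark (a point): Middle of the red 50-degree mark on the fixed white wire quadrant (radius 135 mm about the hinge, 121 mm left of the caddy's middle, rising to 240 mm). The black strip on the lid's left edge lines up with it when the lid is 50 degrees open.
- caddy_lid (a joint): Hinge angle of the lid in rad: 0 shut, growing as its front edge rises, stop at 1.6; 50 degrees is 0.873. A spring and its weight (0.45 kg, varies) pull it shut at every angle up to the stop: lifting at the tab takes about 4 to 6 N. While the catch is over the lid's lug it can not rise.
- lid_hinge (a point): Point on the lid's hinge axis at its middle: caddy (90, 0, 105) mm. The axis runs along the caddy's y.
- tab_grip (a point): Grip point in the yellow tab, which juts straight from the lid's front edge in the lid's plane: 56 long x 26 wide (caddy y) x 14 mm thick, free all round; this point is 33 mm from that edge, 213 mm from the hinge axis, at caddy (-123, -55, 105) mm when shut. Can be pinched across its 26 mm width from above; it pivots between the pads as the lid turns. x runs to the hinge.
- catch (a joint): Position of the catch in m: 0 to 0.008 at the start (closed, its nose over the lid's lug), 0.030 fully aside. It slides along the caddy's +y (to the left, away from the tab) with about 2 N of friction and stays where it is left; the lug is clear from 0.018 on.
- catch_grip (a point): Point in the catch's upright red post, 14 wide (caddy y) x 16 (caddy x) x 38 mm tall; its top is 16 mm above this point and the catch's steel nose plate 22 mm below it. At catch 0 it lies at caddy (-120, 60, 140) mm.
- trowel: Bystander: orange trowel with black rubber grip, 300 mm long, lying to the right of the caddy; origin under its middle, x along its length to the blade.
- pot: Bystander: blue ceramic pot, 110 mm across, 100 mm high, left of the caddy; origin at the centre of its underside.
- dibber: Bystander: bamboo dibber, 200 mm long, 25 mm thick, lying at the front right; origin under its middle, x along its length.
- propagator_lid: Bystander: white plastic propagator lid, 360 x 220 x 116 mm, far left; origin at the centre of its underside.
- feed_bottle: Bystander: green plastic bottle, 72 mm across, 190 mm high, far right; origin at the centre of its underside.
- pot_stack: Bystander: two nested terracotta pots, 104 mm across, 120 mm high, far right; origin at the centre of the underside.

How it is judged:
On the way, in this order (a step that is already met when the one before it is completed fails the run):
1. the catch is slid fully aside while the lid is still down (value of joint catch above 0.024 m and value of joint caddy_lid below 0.08 rad), for 0.1 s.
2. the lid is on its way up, lifted by the tab (value of joint caddy_lid between 0.15 and 0.75 rad and contact force between the fingers and lid_tab above 0.5 N), for 0.05 s.
3. the lid is held at 50 degrees by the tab (value of joint caddy_lid between 0.785 and 0.96 rad and contact force between the fingers and lid_tab above 0.5 N), for 0.3 s.
At the end, for the whole second after the job is handed in: The lid stands still at 50 degrees, give or take 5, held by the gripper's fingers on the yellow tab (more than 0.5 N) with nothing else carrying the lid, and the catch is still aside (at least 22 of its 30 mm) (all of step 3 and velocity of joint caddy_lid between -0.05 and 0.05 rad/s and value of joint catch above 0.022 m and contact force between caddy_lid and trowel below 0.1 N and contact force between caddy_lid and pot below 0.1 N and contact force between caddy_lid and dibber below 0.1 N and contact force between caddy_lid and propagator_lid below 0.1 N and contact force between caddy_lid and feed_bottle below 0.1 N and contact force between caddy_lid and pot_stack below 0.1 N); the arm keeps its last pose, push and grip.
It fails at once if one of the other things (trowel, ceramic pot, dibber, propagator lid, bottle, terracotta pots) is moved more than 30 mm (distance of any of trowel, pot, dibber, propagator_lid, feed_bottle, pot_stack from where it was at the start of the episode above 0.03 m).
It also fails if it takes over 42 s, if anything falls off the work surface, if the arm or the gripper's body presses on something with over 40 N, if the wrist force passes 120 N, or if a joint passes its speed limit or range.

## Working session

There is one attempt and no reset: what is moved stays moved. The work goes in short steps, Python scripts to look and compute and a tool call to move; the robot and the scene stay as the last step left them, time stands still between calls to the robot, and variables do not carry over. Pictures are saved under pics/ and viewed, at most 10 in all, crops included, and the job is handed in when it is done.

Besides the shell and the picture viewer there is one more tool, called after ">>>" by a JSON object that holds its "api" and its "payload", one argument or row to a line. send_rows: Moves the arm, as the interface text tells. Its arguments: {"type":"object","properties":{"steps":{"type":"array","items":{"type":"object","properties":{"translation":{"type":"array","items":{"type":"number"}},"delta_rot":{"type":"array","items":{"type":"number"}},"jaw":{"type":"number"}}}}},"required":["steps"]}

```bash
mkdir -p pics; ls; cat > h.py <<'E'
from plant import *
import numpy as np, cv2
from scipy.spatial.transform import Rotation as R
def cloud(f):
    z=f["range_z"]; v,u=np.mgrid[0:z.shape[0],0:z.shape[1]]
    p=np.dstack([(u-f["cx"])/f["fx"]*z,(v-f["cy"])/f["fy"]*z,z])
    M=cv2.Rodrigues(np.array(f["rvec"],float))[0]
    return (p-np.array(f["tvec"]).ravel())@M
def proj(f,P):
    M=np.array([[f["fx"],0,f["cx"]],[0,f["fy"],f["cy"]],[0,0,1.]])
    return cv2.projectPoints(np.atleast_2d(np.array(P,float)),np.array(f["rvec"],float),np.array(f["tvec"],float),M,None)[0][:,0]
E
python3 - <<'E'
from h import *
import pickle
s=state(); print(s)
fs={n:grab_frame(n) for n in ("scene","top")}
pickle.dump(fs,open("f.pkl","wb"))
for n,f in fs.items(): cv2.imwrite(f"pics/{n}0.png",f["pixels"])
E
```

```text
pics
{'time': 0.0, 'joint_pos': array([-1.36202606e+00,  5.33238352e-02,  1.61431454e+00, -8.20653515e-06,
        1.47596671e+00, -1.19023824e-01]), 'joint_vel': array([-0.00151418, -0.00115856, -0.00261149, -0.00140335,  0.00083136,
        0.00025319]), 'joint_efforts': array([ 4.37306071e-04, -3.93678153e+01, -3.70174634e+01, -1.07299599e-05,
        7.12155743e-03, -7.37081564e-06]), 'tool_pos': array([ 0.2010822 , -0.59114124,  0.24407118]), 'tool_rot': array([-1.00501531e-03,  9.86598354e-01,  1.63164564e-01, -4.92171254e-05]), 'contact_force': array([-0.73231784,  0.19359201,  0.2075506 ]), 'ft_torque': array([-0.0330186 , -0.00540242,  0.04692392]), 'grasp_force': 0.0, 'gripper_width': 0.9992226767378293}
```

View pics/scene0.png

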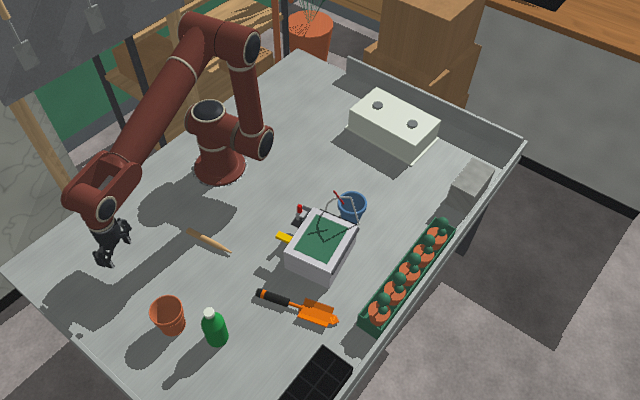

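View pics/top0.png

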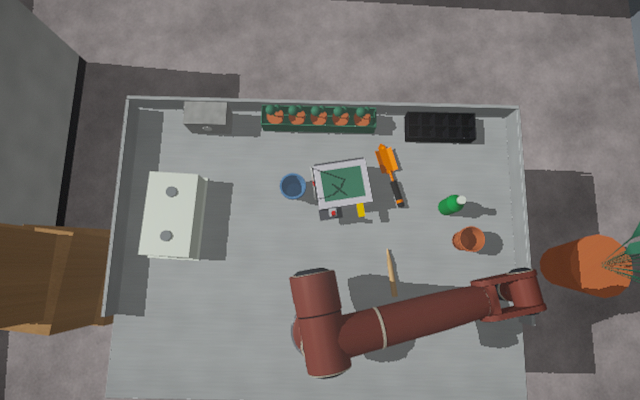

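The scene view shows the caddy at about (320,245), with the yellow tab at (284,238) and the red post at (300,212). In the top view the caddy is at (342,183), the tab at (361,210) and the post at (333,212). Next I fit the caddy pose from depth.

```bash
python3 - <<'E'
from h import *
import pickle
fs=pickle.load(open("f.pkl","rb"))
for n,f in fs.items():
    P=cloud(f); hsv=cv2.cvtColor(f["pixels"],cv2.COLOR_BGR2HSV); H,S,V=[hsv[...,i].astype(int) for i in range(3)]
    reg=np.zeros(H.shape,bool)
    if n=="top": reg[150:225,300:375]=1
    else: reg[180:290,270:375]=1
    ok=reg&(f["range_z"]>0)
    lid=ok&(abs(P[...,2]-.11)<.006)
    lid_m=cv2.morphologyEx(lid.astype(np.uint8),cv2.MORPH_OPEN,np.ones((9,9)))>0
    r=cv2.minAreaRect(P[lid_m][:,:2].astype(np.float32)); print(n,"lid",r,lid_m.sum())
    for nm,m in(("yellow",ok&(abs(H-27)<6)&(S>150)),("red",ok&((H<6)|(H>174))&(S>130))):
        q=P[m]; print(nm,m.sum(),np.round(np.median(q,0),3),np.round(q.min(0),3),np.round(q.max(0),3))
        if m.sum()>4: print(np.round(cv2.minAreaRect(q[:,:2].astype(np.float32))[0],3))
    m=ok&((H<6)|(H>174))&(S>130); print(np.c_[np.argwhere(m)[:,::-1],np.round(P[m]*1000)][:60].astype(int).tolist())
E
```

```text
scene lid ((0.6803062558174133, -0.15716001391410828), (0.02744094841182232, 0.034525226801633835), 37.821258544921875) 81
yellow 118 [ 0.499 -0.164  0.11 ] [ 0.468 -0.178  0.001] [ 0.525 -0.086  0.12 ]
[ 0.491 -0.129]
red 55 [ 0.482 -0.045  0.155] [ 0.468 -0.055  0.071] [0.605 0.124 0.233]
[0.51  0.032]
[[334, 191, 567, 33, 230], [334, 192, 568, 32, 226], [335, 192, 573, 29, 233], [335, 193, 574, 28, 229], [336, 193, 576, 32, 226], [336, 194, 577, 31, 222], [337, 195, 581, 31, 220], [337, 196, 581, 32, 213], [338, 196, 584, 34, 214], [338, 197, 583, 36, 206], [340, 199, 594, 32, 208], [340, 200, 594, 33, 201], [341, 200, 596, 35, 200], [342, 200, 545, 124, 71], [341, 201, 598, 33, 198], [342, 201, 596, 42, 188], [342, 202, 602, 35, 194], [343, 202, 605, 35, 196], [342, 203, 600, 38, 184], [343, 203, 602, 42, 181], [298, 204, 468, -45, 155], [299, 204, 470, -42, 155], [300, 204, 474, -42, 158], [298, 205, 471, -49, 157], [299, 205, 472, -44, 152], [300, 205, 474, -42, 152], [301, 205, 480, -42, 157], [297, 206, 472, -55, 157], [298, 206, 471, -49, 150], [299, 206, 478, -52, 159], [30
[... 650 characters left out ...]
 212, 483, -53, 130]]
top lid ((0.0, 0.0), (0.0, 0.0), 0.0) 0
yellow 91 [ 0.491 -0.159  0.111] [ 0.463 -0.175 -0.004] [ 0.517 -0.143  0.121]
[ 0.491 -0.16 ]
red 17 [ 0.471 -0.043  0.156] [ 0.463 -0.05   0.147] [0.576 0.035 0.239]
[ 0.52  -0.008]
[[313, 182, 576, 35, 215], [313, 183, 571, 34, 222], [314, 183, 570, 31, 224], [314, 184, 566, 30, 229], [314, 185, 559, 30, 239], [332, 211, 474, -42, 156], [333, 211, 476, -47, 147], [334, 211, 475, -50, 153], [332, 212, 471, -43, 152], [333, 212, 471, -46, 154], [334, 212, 471, -50, 154], [332, 213, 466, -42, 157], [333, 213, 466, -46, 159], [334, 213, 467, -50, 157], [332, 214, 464, -43, 149], [333, 214, 463, -46, 156], [334, 214, 463, -50, 156]]
```

```bash
cat >> h.py <<'E'
def Tt(s=None):
    s=s or state(); q=s["tool_rot"]; return np.array(s["tool_pos"]),R.from_quat([q[1],q[2],q[3],q[0]])
def tgt(yaw,tilt=0):  # tool x at yaw, z down
    return R.from_euler("z",yaw)*R.from_euler("x",np.pi)*R.from_euler("y",tilt)
def move(p,rot):
    p0,r0=Tt(); print("trans cm",np.round(r0.inv().apply(np.array(p)-p0)*100,2),"rot",np.round((r0.inv()*rot).as_rotvec(),3))
E
python3 - <<'E'
from h import *
f=grab_frame("wrist"); p,r=Tt()
M=cv2.Rodrigues(np.array(f["rvec"],float))[0]; c=-M.T@np.array(f["tvec"]).ravel()
print(f["fx"],f["cx"],r.inv().apply(c-p),r.inv().as_matrix()@M.T)
move([0.40,-0.11,0.34],tgt(0.12))
E
```

```text
292.2167446663869 319.73210006722445 [ 0.08469248  0.00020599 -0.12934232] [[-3.39101502e-04 -9.44744057e-01 -3.27808712e-01]
 [ 9.99999416e-01  1.61365294e-05 -1.08095417e-03]
 [ 1.02651472e-03 -3.27808887e-01  9.44743500e-01]]
trans cm [ 34.33 -39.18  -9.5 ] rot [-0.002 -0.     0.208]
```

>>> {"api": "send_rows", "payload": {
  "steps": [
    {"translation":[3.5,-3,-2],"delta_rot":[0,0,0.02],"jaw":8.5},
    {"translation":[7,-6,-4],"delta_rot":[0,0,0.05],"jaw":8.5},
    {"translation":[10.5,-9,-6],"delta_rot":[0,0,0.08],"jaw":8.5},
    {"translation":[14,-12,-8],"delta_rot":[0,0,0.1],"jaw":8.5},
    {"translation":[17.5,-15.3,-10],"delta_rot":[0,0,0.12],"jaw":8.5},
    {"translation":[21,-18.3,-11],"delta_rot":[0,0,0.15],"jaw":8.5},
    {"translation":[24.5,-21.4,-11.5],"delta_rot":[0,0,0.18],"jaw":8.5},
    {"translation":[28,-24.5,-11.5],"delta_rot":[0,0,0.2],"jaw":8.5}
  ]
}}

```text
time: 0.95
tool_pos: [0.3882, -0.268, 0.3615]
tool_rot: [0.001, 0.998, 0.063, 0.001]
contact_force: [1.6, -0.5, -0.9]
gripper_width: 0.993
grasp_force: 0.0
```

```bash
python3 -c "
from h import *
move([0.48,-0.11,0.36],tgt(0.12))"
```

```text
trans cm [ 11.1  -14.51   0.14] rot [ 0.002 -0.002  0.007]
```

>>> {"api": "send_rows", "payload": {
  "steps": [
    {"translation":[3,-3.8,0],"delta_rot":[0,0,0],"jaw":8.5},
    {"translation":[6,-7.8,0],"delta_rot":[0,0,0],"jaw":8.5},
    {"translation":[9,-11.5,0],"delta_rot":[0,0,0],"jaw":8.5},
    {"translation":[11,-14.2,0],"delta_rot":[0,0,0],"jaw":8.5},
    {"translation":[11,-14.5,0],"delta_rot":[0,0,0],"jaw":8.5},
    {"translation":[11,-14.5,0],"delta_rot":[0,0,0],"jaw":8.5},
    {"translation":[11,-14.5,0],"delta_rot":[0,0,0],"jaw":8.5},
    {"translation":[11,-14.5,0],"delta_rot":[0,0,0],"jaw":8.5}
  ]
}}

```text
time: 1.75
tool_pos: [0.4777, -0.1128, 0.3602]
tool_rot: [0.0, 0.998, 0.063, -0.0]
contact_force: [-0.5, 0.3, 0.1]
gripper_width: 0.997
grasp_force: 0.0
```

```bash
python3 - <<'E'
from h import *
import pickle
f=grab_frame("wrist"); pickle.dump(f,open("w.pkl","wb")); cv2.imwrite("pics/w0.png",f["pixels"]); print(Tt()[0],Tt()[1].as_rotvec())
E
```

```text
[ 0.47767604 -0.1128047   0.36029979] [ 3.13520559e+00  1.97503298e-01 -2.56353357e-05]
```

View pics/w0.png

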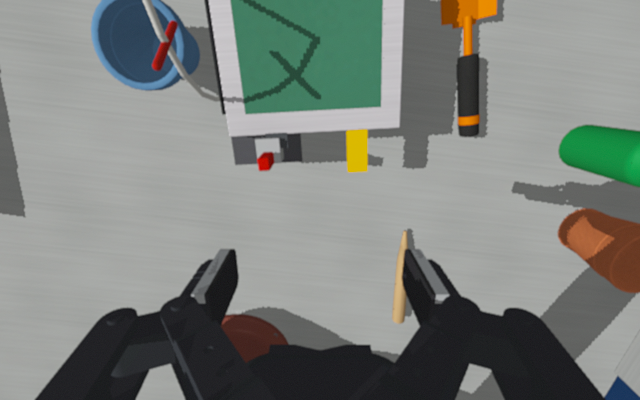

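The wrist view shows the lid's front corners at about (229,136) and (400,127), the tab centre at (357,150) and the catch post near (265,161). The black strip runs up the left edge, and the red mark is at (164,46).

```bash
python3 - <<'E'
from h import *
import pickle
from scipy.optimize import least_squares
f=pickle.load(open("w.pkl","rb"))
def ray(uv,z):
    M=cv2.Rodrigues(np.array(f["rvec"],float))[0]; c=-M.T@np.array(f["tvec"]).ravel()
    d=M.T@np.array([(uv[0]-f["cx"])/f["fx"],(uv[1]-f["cy"])/f["fy"],1]); return c+d*(z-c[2])/d[2]
hsv=cv2.cvtColor(f["pixels"],cv2.COLOR_BGR2HSV); H,S,V=[hsv[...,i].astype(int) for i in range(3)]
P=cloud(f)
m=(abs(H-27)<6)&(S>150); m[:, :330]=0; m[:,385:]=0; m[:110]=0; m[200:]=0
ys,xs=np.nonzero(m); r=cv2.minAreaRect(np.c_[xs,ys].astype(np.float32)); bp=cv2.boxPoints(r); print("tab",bp.round(1).tolist(),[ray(b+0.,.112).round(4).tolist() for b in bp],ray(r[0],.112))
m=((H<6)|(H>174))&(S>130)
m1=m.copy(); m1[:120]=0;m1[190:]=0; m1[:,300:]=0
ys,xs=np.nonzero(m1); print("post px",xs.min(),xs.max(),ys.min(),ys.max(),V[m1].min(),V[m1].max())
print("post depth pts", np.round(np.percentile(P[m1],[5,50,95],axis=0),3).tolist())
top=m1&(abs(P[...,2]-.156)<.006); print("top ctr",P[top].mean(0), ray(np.argwhere(top)[:,::-1].mean(0),.156), P[top].min(0),P[top].max(0))
white=(S<50)&(V>150)
white&=(abs(P[...,2]-.11)<.008)
# front edge: lowest white pixel for columns
pts=[]
for u in list(range(300,340))+list(range(375,395)):
    col=np.nonzero(white[90:160,u])[0]
    if len(col): pts.append(ray((u,90+col.max()+.5),.11))
pts=np.array(pts); vx,vy,x0,y0=cv2.fitLine(pts[:,:2].astype(np.float32),cv2.DIST_HUBER,0,.01,.01).ravel(); print("front yaw",np.arctan2(-vx/vy,1) , x0,y0)
e=[]
for w in range(10,115):
    row=np.nonzero(white[w,300:440])[0]
    if len(row): e.append(ray((300+row.max()+.5,w),.11))
e=np.array(e); vx,vy,xx,yy=cv2.fitLine(e[:,:2].astype(np.float32),cv2.DIST_HUBER,0,.01,.01).ravel(); print("right yaw",np.arctan(vy/vx),xx,yy)
for u,v in [(229,136),(400,127)]: print(ray((u,v),.11))
print("lid z med",np.median(P[100:120,260:380,2]))
E
```

```text
tab [[346.0, 130.0], [367.0, 130.0], [367.0, 171.0], [346.0, 171.0]] [[0.5174, -0.1415, 0.112], [0.5208, -0.1681, 0.112], [0.4675, -0.1777, 0.112], [0.464, -0.1499, 0.112]] [ 0.49304437 -0.15921999  0.112     ]
post px 257 273 153 170 103 203
post depth pts [[0.466, -0.054, 0.131], [0.474, -0.049, 0.156], [0.48, -0.042, 0.158]]
top ctr [ 0.47307542 -0.04726425  0.15615812] [ 0.4730464  -0.04723058  0.156     ] [ 0.46393293 -0.05419917  0.15003776] [ 0.48045892 -0.03921639  0.15966112]
front yaw 0.17635186 0.51658016 -0.13549596
right yaw 0.17501977 0.5847967 -0.19850837
[0.49071719 0.00696464 0.11      ]
[ 0.52959176 -0.20964254  0.11      ]
lid z med 0.11120601512549787
```

```bash
cat >> h.py <<'E'
YAW=0.176; C=np.array([.5988,-.0856,0]); RC=R.from_euler("z",YAW)
def W(x,y,z): return C+RC.apply(np.array([x,y,z])/1000)
E
python3 -c "
from h import *
move(W(-118.5,60,142),tgt(YAW))"
```

```text
trans cm [ 0.22 -6.58 21.83] rot [ 0.    0.   -0.05]
```

>>> {"api": "send_rows", "payload": {
  "steps": [
    {"translation":[0.1,-3,3],"delta_rot":[0,0,-0.03],"jaw":6},
    {"translation":[0.2,-6,6.5],"delta_rot":[0,0,-0.05],"jaw":6},
    {"translation":[0.2,-6.6,10.5],"delta_rot":[0,0,-0.05],"jaw":6},
    {"translation":[0.2,-6.6,14],"delta_rot":[0,0,-0.05],"jaw":6},
    {"translation":[0.2,-6.6,17],"delta_rot":[0,0,-0.05],"jaw":6},
    {"translation":[0.2,-6.6,18],"delta_rot":[0,0,-0.05],"jaw":6},
    {"translation":[0.2,-6.6,18],"delta_rot":[0,0,-0.05],"jaw":6},
    {"translation":[0.2,-6.6,18],"delta_rot":[0,0,-0.05],"jaw":6}
  ]
}}

```text
time: 2.6
tool_pos: [0.4725, -0.0467, 0.182]
tool_rot: [0.0, 0.996, 0.088, 0.001]
contact_force: [0.6, -0.7, 0.9]
gripper_width: 0.704
grasp_force: 0.0
```

```bash
python3 - <<'E'
from h import *
move(W(-118.5,60,142),tgt(YAW))
f=grab_frame("wrist"); cv2.imwrite("pics/w1.png",f["pixels"])
hsv=cv2.cvtColor(f["pixels"],cv2.COLOR_BGR2HSV); H,S,V=[hsv[...,i].astype(int) for i in range(3)]
P=cloud(f); m=((H<6)|(H>174))&(S>130)&(abs(P[...,2]-.156)<.008)
q=RC.inv().apply(P[m]-C)*1000; q=q[(abs(q[:,0]+120)<30)]
print(len(q),q.mean(0),q.min(0),q.max(0))
E
```

```text
trans cm [-0.11  0.03  4.  ] rot [ 0.001 -0.002  0.001]
599 [-115.58799012   60.49497416  155.73915516] [-124.55453268   53.99119339  148.08112103] [-109.19664428   66.81595171  158.4696027 ]
```

View pics/w1.png

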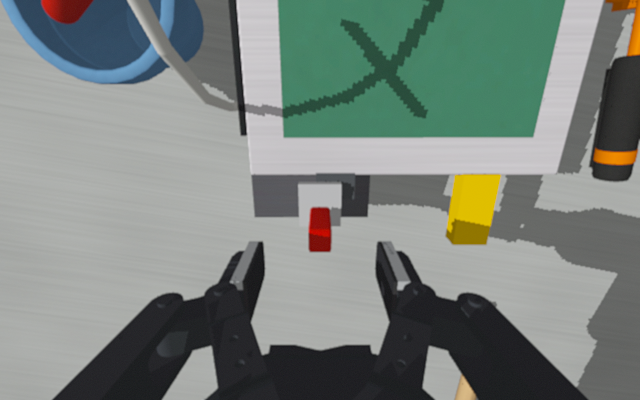

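The post at (320,230) sits centred between the fingers, and the tab is clear at (473,208). I'll descend and pinch it.

>>> {"api": "send_rows", "payload": {
  "steps": [
    {"translation":[0.1,0,1.5],"delta_rot":[0,0,0],"jaw":6},
    {"translation":[0.1,0,3],"delta_rot":[0,0,0],"jaw":6},
    {"translation":[0.1,0,4],"delta_rot":[0,0,0],"jaw":6},
    {"translation":[0.1,0,4],"delta_rot":[0,0,0],"jaw":4},
    {"translation":[0.1,0,4],"delta_rot":[0,0,0],"jaw":1.0},
    {"translation":[0.1,0,4],"delta_rot":[0,0,0],"jaw":1.0},
    {"translation":[0.1,0,4],"delta_rot":[0,0,0],"jaw":1.0},
    {"translation":[0.1,0,4],"delta_rot":[0,0,0],"jaw":1.0}
  ]
}}

```text
time: 3.45
tool_pos: [0.473, -0.046, 0.141]
tool_rot: [0.0, 0.996, 0.089, 0.001]
contact_force: [-0.2, -1.2, 1.4]
gripper_width: 0.155
grasp_force: 60.4
```

>>> {"api": "send_rows", "payload": {
  "steps": [
    {"translation":[0,-0.4,0],"delta_rot":[0,0,0],"jaw":1.0},
    {"translation":[0,-0.9,0],"delta_rot":[0,0,0],"jaw":1.0},
    {"translation":[0,-1.4,0],"delta_rot":[0,0,0],"jaw":1.0},
    {"translation":[0,-1.9,0],"delta_rot":[0,0,0],"jaw":1.0},
    {"translation":[0,-2.3,0],"delta_rot":[0,0,0],"jaw":1.0},
    {"translation":[0,-2.6,0],"delta_rot":[0,0,0],"jaw":1.0},
    {"translation":[0,-2.8,0],"delta_rot":[0,0,0],"jaw":1.0},
    {"translation":[0,-2.8,0],"delta_rot":[0,0,0],"jaw":1.0}
  ]
}}

```text
time: 4.25
tool_pos: [0.468, -0.0179, 0.1409]
tool_rot: [-0.0, 0.996, 0.089, 0.0]
contact_force: [-0.8, -1.0, 5.0]
gripper_width: 0.152
grasp_force: 61.1
```

```bash
python3 - <<'E'
from h import *
s=state(); print(RC.inv().apply(s["tool_pos"]-C)*1000, s["contact_force"],s["gripper_width"],s["grasp_force"])
f=grab_frame("scene"); 
hsv=cv2.cvtColor(f["pixels"],cv2.COLOR_BGR2HSV); cv2.imwrite("pics/s1.png",cv2.resize(f["pixels"][160:300,240:420],None,fx=4,fy=4))
E
```

```text
[-116.96294565   89.59664233  140.94823625] [-0.81582597 -0.95401224  4.97424447] 0.15166334963730582 61.1083710193634
```

View pics/s1.png

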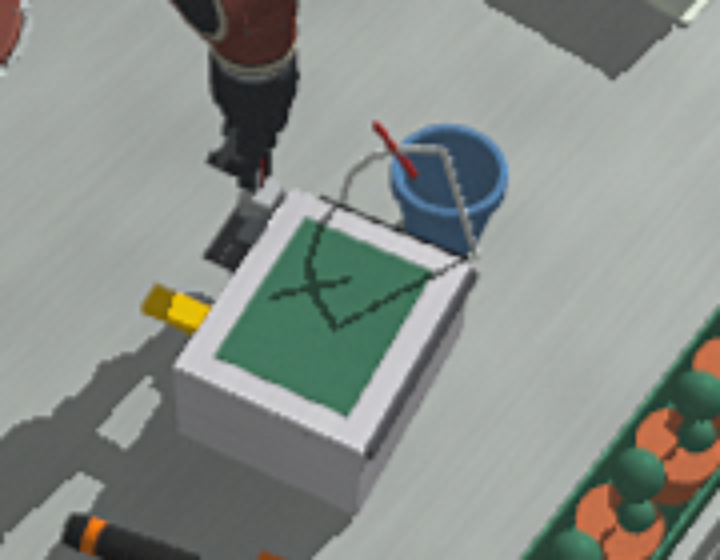

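The catch moved about 29 mm and the lid is still down. The post is in the gripper at crop (262,165) and the tab is free at crop (175,308). I'll release and go above the tab.

>>> {"api": "send_rows", "payload": {
  "steps": [
    {"translation":[0,0,0],"delta_rot":[0,0,0],"jaw":5.5},
    {"translation":[0,0,0],"delta_rot":[0,0,0],"jaw":5.5},
    {"translation":[0,0,0],"delta_rot":[0,0,0],"jaw":5.5},
    {"translation":[0,0,-2],"delta_rot":[0,0,0],"jaw":5.5},
    {"translation":[0,0,-5],"delta_rot":[0,0,0],"jaw":5.5},
    {"translation":[-0.3,4,-6],"delta_rot":[0,0,0],"jaw":5.5},
    {"translation":[-0.5,8.5,-6],"delta_rot":[0,0,0],"jaw":5.5},
    {"translation":[-0.5,12.5,-4],"delta_rot":[0,0,0],"jaw":5.5}
  ]
}}

```text
time: 5.1
tool_pos: [0.487, -0.1445, 0.1838]
tool_rot: [0.002, 0.996, 0.089, 0.003]
contact_force: [0.1, -0.3, 0.2]
gripper_width: 0.645
grasp_force: 0.0
```

```bash
python3 - <<'E'
from h import *
s=state(); print(RC.inv().apply(s["tool_pos"]-C)*1000)
f=grab_frame("wrist"); cv2.imwrite("pics/w2.png",f["pixels"])
hsv=cv2.cvtColor(f["pixels"],cv2.COLOR_BGR2HSV); H,S,V=[hsv[...,i].astype(int) for i in range(3)]
P=cloud(f); m=(abs(H-27)<6)&(S>150)&(abs(P[...,2]-.112)<.004)
q=RC.inv().apply(P[m]-C)*1000; print(len(q),np.percentile(q,[2,50,98],axis=0).round(1))
m=((H<6)|(H>174))&(S>130)&(abs(P[...,2]-.156)<.006)
q=RC.inv().apply(P[m]-C)*1000; q=q[(abs(q[:,0]+120)<30)]; print(len(q),q.mean(0) if len(q) else 0)
move(W(-122.5,-54.5,98),tgt(YAW))
E
```

```text
[-120.34547226  -38.42254265  183.84183767]
2450 [[-143.1  -67.   111.2]
 [-115.   -54.5  112.5]
 [ -89.9  -42.   113.7]]
741 [-116.81366911   87.32440447  155.57167338]
trans cm [0.08 1.26 8.01] rot [ 0.003  0.001 -0.002]
```

View pics/w2.png

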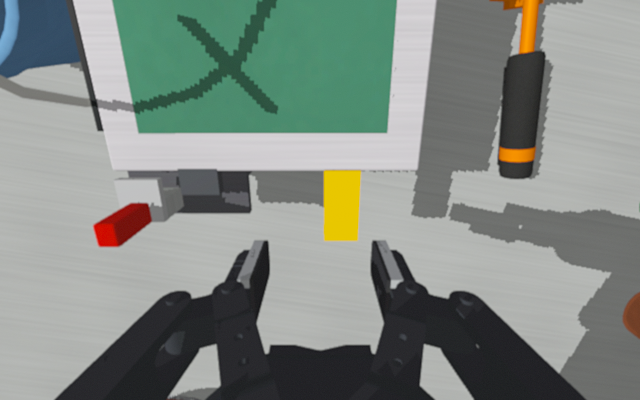

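The catch post is left of its start at (122,225). The tab at (342,205) is between the fingers, slightly to the right. I'll settle over it, then correct.

>>> {"api": "send_rows", "payload": {
  "steps": [
    {"translation":[0,1.5,1],"delta_rot":[0,0,0],"jaw":5.5},
    {"translation":[0,1.5,3],"delta_rot":[0,0,0],"jaw":5.5},
    {"translation":[0,1.5,4],"delta_rot":[0,0,0],"jaw":5.5},
    {"translation":[0,1.5,4],"delta_rot":[0,0,0],"jaw":5.5},
    {"translation":[0,1.5,4],"delta_rot":[0,0,0],"jaw":5.5},
    {"translation":[0,1.5,4],"delta_rot":[0,0,0],"jaw":5.5},
    {"translation":[0,1.5,4],"delta_rot":[0,0,0],"jaw":5.5},
    {"translation":[0,1.5,4],"delta_rot":[0,0,0],"jaw":5.5}
  ]
}}

```text
time: 5.95
tool_pos: [0.4879, -0.157, 0.1411]
tool_rot: [0.0, 0.996, 0.089, 0.001]
contact_force: [0.4, -0.6, -0.5]
gripper_width: 0.648
grasp_force: 0.0
```

```bash
python3 - <<'E'
from h import *
move(W(-122.5,-54.5,98),tgt(YAW))
E
```

```text
trans cm [-0.09  0.36  4.31] rot [ 0.001 -0.001  0.002]
```

>>> {"api": "send_rows", "payload": {
  "steps": [
    {"translation":[0,0.3,0.5],"delta_rot":[0,0,0],"jaw":5.5},
    {"translation":[-0.1,0.4,2],"delta_rot":[0,0,0],"jaw":5.5},
    {"translation":[-0.1,0.4,3.5],"delta_rot":[0,0,0],"jaw":5.5},
    {"translation":[-0.1,0.4,4.3],"delta_rot":[0,0,0],"jaw":5.5},
    {"translation":[-0.1,0.4,4.3],"delta_rot":[0,0,0],"jaw":3.5},
    {"translation":[-0.1,0.4,4.3],"delta_rot":[0,0,0],"jaw":2.0},
    {"translation":[-0.1,0.4,4.3],"delta_rot":[0,0,0],"jaw":2.0},
    {"translation":[-0.1,0.4,4.3],"delta_rot":[0,0,0],"jaw":2.0}
  ]
}}

```text
time: 6.75
tool_pos: [0.487, -0.1611, 0.0973]
tool_rot: [-0.0, 0.996, 0.089, -0.0]
contact_force: [-0.8, 0.0, -2.6]
gripper_width: 0.299
grasp_force: 59.7
```

```bash
python3 - <<'E'
from h import *
s=state(); print(s["gripper_width"],s["grasp_force"],RC.inv().apply(s["tool_pos"]-C)*1000)
# grasp point rel hinge (mm, caddy), TCP 5 ahead
p=RC.inv().apply(s["tool_pos"]-C)*1000; 
for d in (50,20,10): pass
r0=np.array([p[0]-90,p[2]+7-105]); rad=np.hypot(*r0); a0=np.arctan2(r0[1],-r0[0]); print(rad,a0)
for a in np.linspace(0,50,17)[1:]:
    t=np.radians(a)+a0; print(round(a,1), round((-rad*np.cos(t)-r0[0])/10,2), round(-(rad*np.sin(t)-r0[1])/10,2))
E
```

```text
0.2991892635783892 59.67899143695831 [-123.24220533  -54.74284011   97.28491656]
213.24340429793645 -0.0033533735056313152
3.1 0.03 -1.16
6.2 0.12 -2.32
9.4 0.27 -3.47
12.5 0.49 -4.62
15.6 0.77 -5.75
18.8 1.11 -6.86
21.9 1.51 -7.95
25.0 1.97 -9.02
28.1 2.48 -10.06
31.2 3.06 -11.07
34.4 3.68 -12.05
37.5 4.36 -13.0
40.6 5.09 -13.9
43.8 5.87 -14.77
46.9 6.69 -15.59
50.0 7.56 -16.36
```

>>> {"api": "send_rows", "payload": {
  "steps": [
    {"translation":[0.03,0,-0.8],"delta_rot":[0,0,0],"jaw":2.0},
    {"translation":[0.12,0,-2.0],"delta_rot":[0,0,0],"jaw":2.0},
    {"translation":[0.24,0,-3.2],"delta_rot":[0,0,0],"jaw":2.0},
    {"translation":[0.45,0,-4.4],"delta_rot":[0,0,0],"jaw":2.0},
    {"translation":[0.75,0,-5.65],"delta_rot":[0,0,0],"jaw":2.0},
    {"translation":[1.1,0,-6.86],"delta_rot":[0,0,0],"jaw":2.0},
    {"translation":[1.3,0,-7.4],"delta_rot":[0,0,0],"jaw":2.0},
    {"translation":[1.3,0,-7.4],"delta_rot":[0,0,0],"jaw":2.0}
  ]
}}

```text
time: 7.55
tool_pos: [0.5, -0.1587, 0.1722]
tool_rot: [0.0, 0.996, 0.089, -0.0]
contact_force: [-2.5, -1.4, -5.4]
gripper_width: 0.293
grasp_force: 59.6
```

```bash
cat > chk.py <<'E'
from h import *
s=state(); p=RC.inv().apply(s["tool_pos"]-C)*1000; r=np.array([p[0]-90,p[2]+7-105])
print("ang",np.degrees(np.arctan2(r[1],-r[0])),"rad",np.hypot(*r),"y",p[1],s["contact_force"].round(1),s["ft_torque"].round(2),s["grasp_force"],Tt(s)[1].as_rotvec())
for a in (30,34,38,42,46,48,50,51):
    t=np.radians(a); q=np.array([90-213.2*np.cos(t),p[1],98+213.2*np.sin(t)]); print(a,end=" "); move(W(*q),tgt(YAW))
E
python3 chk.py
```

```text
ang 20.35297085549377 rad 213.35751985256925 y -54.694656071084076 [-2.5 -1.4 -5.4] [-0.18  0.7  -0.02] 59.551607966423035 [ 3.12909442e+00  2.79302769e-01 -8.07524341e-04]
30 trans cm [ 1.54  0.   -3.24] rot [0.    0.001 0.002]
34 trans cm [ 2.33  0.   -4.5 ] rot [0.    0.001 0.002]
38 trans cm [ 3.2   0.01 -5.71] rot [0.    0.001 0.002]
42 trans cm [ 4.16  0.01 -6.85] rot [0.    0.001 0.002]
46 trans cm [ 5.19  0.01 -7.92] rot [0.    0.001 0.002]
48 trans cm [ 5.73  0.01 -8.43] rot [0.    0.001 0.002]
50 trans cm [ 6.29  0.01 -8.91] rot [0.    0.001 0.002]
51 trans cm [ 6.58  0.01 -9.15] rot [0.    0.001 0.002]
```

The lid is rising, at about 20° with the radius unchanged. I'll continue to 42°.

>>> {"api": "send_rows", "payload": {
  "steps": [
    {"translation":[0.45,0,-1.1],"delta_rot":[0,0,0],"jaw":2.0},
    {"translation":[0.95,0,-2.2],"delta_rot":[0,0,0],"jaw":2.0},
    {"translation":[1.55,0,-3.25],"delta_rot":[0,0,0],"jaw":2.0},
    {"translation":[2.15,0,-4.2],"delta_rot":[0,0,0],"jaw":2.0},
    {"translation":[2.75,0,-5.1],"delta_rot":[0,0,0],"jaw":2.0},
    {"translation":[3.4,0,-5.95],"delta_rot":[0,0,0],"jaw":2.0},
    {"translation":[4.1,0,-6.8],"delta_rot":[0,0,0],"jaw":2.0},
    {"translation":[4.15,0,-6.85],"delta_rot":[0,0,0],"jaw":2.0}
  ]
}}

```text
time: 8.35
tool_pos: [0.5422, -0.1511, 0.2413]
tool_rot: [-0.0, 0.996, 0.089, 0.001]
contact_force: [-4.6, -1.1, -4.9]
gripper_width: 0.292
grasp_force: 60.6
```

```bash
python3 chk.py
```

```text
ang 42.34277770793871 rad 212.74010956107512 y -54.596856510407484 [-4.6 -1.1 -4.9] [-0.1   1.04 -0.03] 60.622233152389526 [-3.12905322 -0.27967187 -0.0032515 ]
30 trans cm [-2.75 -0.01  3.66] rot [ 0.    -0.002  0.002]
34 trans cm [-1.96 -0.    2.4 ] rot [ 0.    -0.002  0.002]
38 trans cm [-1.08 -0.    1.2 ] rot [ 0.    -0.002  0.002]
42 trans cm [-0.12 -0.    0.06] rot [ 0.    -0.002  0.002]
46 trans cm [ 0.92  0.   -1.01] rot [ 0.    -0.002  0.002]
48 trans cm [ 1.46  0.   -1.51] rot [ 0.    -0.002  0.002]
50 trans cm [ 2.02  0.   -2.  ] rot [ 0.    -0.002  0.002]
51 trans cm [ 2.31  0.01 -2.23] rot [ 0.    -0.002  0.002]
```

>>> {"api": "send_rows", "payload": {
  "steps": [
    {"translation":[0.35,0,-0.4],"delta_rot":[0,0,0],"jaw":2.0},
    {"translation":[0.85,0,-0.95],"delta_rot":[0,0,0],"jaw":2.0},
    {"translation":[1.35,0,-1.4],"delta_rot":[0,0,0],"jaw":2.0},
    {"translation":[1.75,0,-1.77],"delta_rot":[0,0,0],"jaw":2.0},
    {"translation":[1.95,0,-1.95],"delta_rot":[0,0,0],"jaw":2.0},
    {"translation":[2.0,0,-2.0],"delta_rot":[0,0,0],"jaw":2.0},
    {"translation":[2.0,0,-2.0],"delta_rot":[0,0,0],"jaw":2.0},
    {"translation":[2.0,0,-2.0],"delta_rot":[0,0,0],"jaw":2.0}
  ]
}}

```text
time: 9.15
tool_pos: [0.5605, -0.1478, 0.2593]
tool_rot: [-0.0, 0.996, 0.089, -0.0]
contact_force: [-1.1, -2.0, -9.9]
gripper_width: 0.3
grasp_force: 60.9
```

```bash
python3 chk.py | head -1; python3 - <<'E'
from h import *
f=grab_frame("scene"); cv2.imwrite("pics/s2.png",cv2.resize(f["pixels"][150:290,240:420],None,fx=4,fy=4))
# angle from lid plane depth (green/white lid top)
P=cloud(f); q=RC.inv().apply(P.reshape(-1,3)-C).reshape(P.shape)*1000
hsv=cv2.cvtColor(f["pixels"],cv2.COLOR_BGR2HSV); m=(abs(hsv[...,0].astype(int)-75)<15)&(hsv[...,1]>80)&(abs(q[...,0])<110)&(abs(q[...,1])<100)&(q[...,2]>112)
x,z=q[m][:,0],q[m][:,2]; u,s,vt=np.linalg.svd(q[m]-q[m].mean(0),full_matrices=False); n=vt[2]*np.sign(vt[2][2]); print(m.sum(),n,np.degrees(np.arctan2(n[0],n[2])), np.degrees(np.arctan2(np.median(z)-110,90-np.median(x))))
E
```

```text
ang 49.32897977065575 rad 212.7250390871701 y -54.56420239770118 [-1.1 -2.  -9.9] [-0.3   0.83 -0.06] 60.914433002471924 [-3.12883517e+00 -2.78797547e-01  1.99945749e-04]
1349 [0.74452208 0.0044489  0.66758301] 48.11869824662375 51.50620768544691
```

View pics/s2.png

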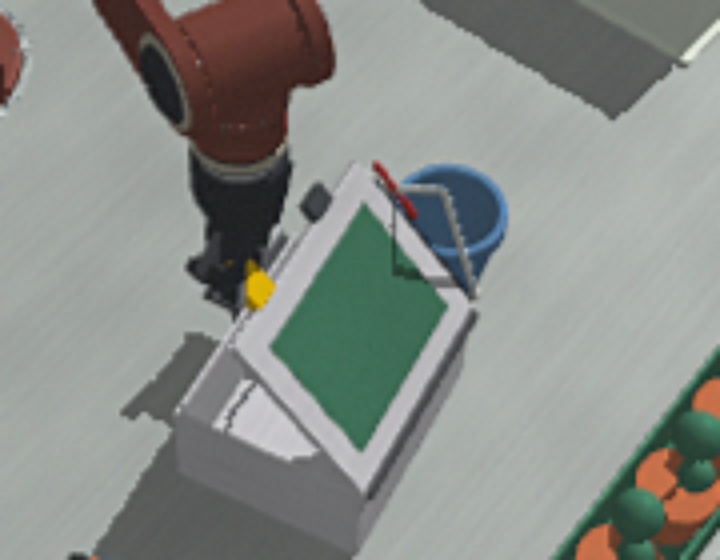

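The lid is open in the grip and its left edge meets the red mark (crop (395,190)). The kinematics give 49.3° and the plane fits 48 to 51.5°. I'll hold briefly and nudge slightly.

>>> {"api": "send_rows", "payload": {
  "steps": [
    {"translation":[0.1,0,-0.1],"delta_rot":[0,0,0],"jaw":2.0},
    {"translation":[0.1,0,-0.1],"delta_rot":[0,0,0],"jaw":2.0},
    {"translation":[0.1,0,-0.1],"delta_rot":[0,0,0],"jaw":2.0},
    {"translation":[0.1,0,-0.1],"delta_rot":[0,0,0],"jaw":2.0},
    {"translation":[0.1,0,-0.1],"delta_rot":[0,0,0],"jaw":2.0},
    {"translation":[0.1,0,-0.1],"delta_rot":[0,0,0],"jaw":2.0},
    {"translation":[0.1,0,-0.1],"delta_rot":[0,0,0],"jaw":2.0},
    {"translation":[0.1,0,-0.1],"delta_rot":[0,0,0],"jaw":2.0}
  ]
}}

```text
time: 10.0
tool_pos: [0.5616, -0.1476, 0.2604]
tool_rot: [-0.0, 0.996, 0.089, 0.0]
contact_force: [2.7, -1.1, -14.5]
gripper_width: 0.296
grasp_force: 60.4
```

```bash
python3 chk.py | head -1; python3 -c "
from h import *
print(abs(state()['joint_vel']).max())
print(job_done())"
```

```text
ang 49.75471232123891 rad 212.7823622424537 y -54.551391496067865 [  2.7  -1.1 -14.5] [-0.19  0.17 -0.1 ] 60.448792576789856 [-3.12880131e+00 -2.78978527e-01 -2.96016480e-04]
0.0014507912743290843
the job is handed in; nothing more can be done
None
```

The job is handed in: the catch is slid about 27–29 of its 30 mm aside, and the gripper holds the lid still by its yellow tab at about 50° (49.8° from the arm's position); I have not seen a verdict.

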